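Clamp a slate mosaic tile with the outer of two concentric knobs

TASK

Lay the loose slate tile flat on the bed of the green bench clamp, between its two jaws, and let go of it. Then close the clamp on it by turning only the orange outer ring clockwise, by feel, until the tile is held snugly (about 12 newtons) but never squeezed hard enough to crack it; the black inner knob is already set and must not be turned, and the other things on the table must be left where they are. Finish with the robot clear of everything.

Things in the scene. Friction and masses are not known exactly. Their poses are not given: they have to be found in the camera images.
- clamp: Green bench clamp bolted to the table. Origin on the table surface, z up, y = clamping direction. A green housing 100 x 100 mm, top 35 mm high, centred at y = -85 mm, carries the two concentric knobs; a flat aluminium bed 100 mm wide (x), 15 mm high, runs from y = -35 to +100 mm with the two jaws on it. The clamp does not unwind when the ring is let go.
- bed (a point): Point on the bed's top (15 mm above the table) between the jaws, at clamp x = 0, y = 39 mm. A tile centred here has at least 5 mm to each jaw at the start. The bed is open at both x sides for fingers. Beyond it in +y stands the steel back jaw, 50 mm wide (x), top 51 mm high, its face set by hand somewhere between clamp y = 64 and 72 mm and not measured.
- jaw_open (a point): Fixed point on the clamp at x = 0, y = 12 mm, 29 mm above the table: where the moving jaw's face is when fully open. The jaw (black face, 40 mm wide in x, top 42 mm high) starts 0 to 2 mm from here and travels towards +y by 10 mm per rad of the outer ring. Its face is sprung: 7 N of squeeze per mm that it is driven on once the tile is against both jaws.
- outer_grip (a point): Centre of the orange outer ring, on the axis of both knobs, at half its height (56 mm above the table). Ring: 56 mm diameter, 22 mm tall, from 45 to 67 mm above the table, 10 mm of free height under it. Clockwise from above closes the jaw. To turn it takes 0.25 N m free running and 0.01 N m more for each newton of squeeze (dry friction, so at rest only the rise shows).
- outer (a joint): Angle of the orange outer ring, rad: 0 is fully open, grows clockwise from above as the clamp closes, up to 3.6. Closing on the tile takes some 1.0 to 2.2 rad.
- inner_mark (a point): Outer end of the white pointer on top of the black inner knob, 16 mm from the axis. Knob: 36 mm diameter, from 68 to 87 mm above the table, above the ring and on the same axis. It turns at a touch (0.01 N m) and is not carried round by the ring. It must not be turned: its mark may move by no more than 3 mm.
- tile: Loose blue-grey slate tile, 40 x 40 x 14 mm, 60 g, lying flat on the table. Origin: centre of its underside; z up, x and y along its sides. In the clamp it must end up squeezed with 6 to 20 N; it cracks above 20 N, also if pressed that hard onto the bed.
- pot: Bystander: empty terracotta pot, 66 mm diameter, 60 mm tall. Origin: centre of its underside.
- glue: Bystander: white glue bottle with orange cap, 44 mm diameter, 100 mm tall. Origin: centre of its underside.
- paint: Bystander: small blue paint jar with white cap, 48 mm diameter, 60 mm tall. Origin: centre of its underside.
Not all that is in view belongs to the job. Leave any red look-alike of the tile alone.

How it is judged:
By the outcome, as a careful person would: the job done as asked, in the order asked, and still so for the second after the job is handed in, with the robot touching nothing.
It also fails if it takes over 72 s, if anything falls off the work surface, if the arm or the gripper's body presses on something with over 40 N, if the wrist force passes 120 N, or if a joint passes its speed limit or range.

ROBOT

A 6-joint arm with a two-finger parallel gripper is mounted at the origin on the work surface. World frame = base frame: x ahead of the robot, y to its left, z up, the work surface at z = 0. Lengths are in m, angles in rad, forces in N, time in s.
With the tool pointing down it reaches from about 0.275 to 0.75 m from the base axis. Payload 10.2 kg.
Tool frame: the origin (TCP) lies on the centre line of the jaws, within the pads' length; the fingertips stand 8 mm ahead of it and the grasp point (between the pads) lies 11 mm behind it (ctrl.tips_ahead is the distance from the TCP to the fingertips, in m); z points along the fingers, y is the line along which they close (so a half turn about z gives the same grasp; the last joint's range is limited). The gripper opens to 85 mm and grips with 20 to 120 N. Pads are 22 mm wide; open, the fingers measure 114 mm over their backs; the gripper's body (76 mm by 85 mm) begins 54 mm behind the grasp point. The pads swing forward as they close: fully open they stand 13 mm farther back than shut.
Start: joints at [-1.356, 0.313, 1.498, -0, 1.331, -0.223], TCP at [0.223, -0.475, 0.239] pointing down, gripper open.
Joint ranges: [-2.94, 2.94], [-0.97, 2.17], [0.19, 2.56], [-1.23, 4.37], [0.02, 3.11], [-2.88, 2.88]. Speed limits (rad/s): [2.39, 2.39, 3.01, 3.14, 3.14, 3.14].

INTERFACE

Orientations are given as a 3x3 rotation matrix whose columns are the frame's x, y, z axes.
In Python, from bench import ctrl gives the robot as it stands.
- The arm moves only by the tool move_arm, never from a script. Its argument "commands" is text: rows parted by semicolons, each of 7 numbers parted by spaces: the turn, a rotation vector about the tool's x, y, z in rad, then the shift along the tool's x, y, z in cm, then the opening, from 0 (shut) to 1 (fully open). A call has 1 to 10 rows; each row is the pose to reach, as a shift and turn from the pose commanded when the call began, along the tool's axes at that moment; what a row does not reach only later rows make up. A row lasts 1/10 s, in which the tool goes at most 50 mm and 8.59 degrees, less where a joint would pass 70% of its speed; a pose out of reach is approached as far as the arm can. A call with a gripper value outside its range is refused whole. The fingers move at their own pace and stop on an object; "squeeze" is the grip in N (left out, the last holds). Time passes only in rows, so rows that repeat a pose let the fingers close. It gives the time, the measured TCP pose, the force, the opening and the grip force at its end, in the units of the state.
- ctrl.observe(): the state, without advancing time (a new reading comes with each control period).
- ctrl.snapshot(name): name is "side" or "top"; returns the picture (384x512x3 uint8, red, green, blue); there is no depth.
- ctrl.calibration(name): a dict with "mtx" (3x3 intrinsics, pixels), "k1" (the pictures are not rectified: a ray, as slopes to the right and down, at radius r is drawn at 1 + k1 r^2 times it, then the intrinsics apply), "rvec" (rotation vector, rad) and "tvec" (3), from world to camera coordinates, as OpenCV has them. Camera axes: x right, y down, z forward; pixel columns grow to the right and rows downward; lengths in m; the calibration is good to about 2 mm. A picture is of the moment at which its call begins. calibration takes no time and is no camera call.
- ctrl.job_done(): hands the job in; it is judged then, once.
The state is a dict: "time": time; "joints": joint angles; "qvel": joint speeds; "joint_torque": joint torques, N m; "eef_pos": TCP position; "eef_rot": TCP orientation; "ft_force": force on the tool from outside, world axes, zero at the start; "torque": the same for the moment, N m; "opening": finger opening in m; "finger_force": force on a finger pad.
Only numpy, scipy, OpenCV 4.12 (cv2) and the standard library are available. Lean on these libraries where they do the work, as an engineer would, in place of code of your own. Each camera call takes 0.05 s, during which the arm holds its last target. There are 200 camera calls.

## Working session

There is one attempt and no reset: what is moved stays moved. The work goes in short steps, Python scripts to look and compute and a tool call to move; the robot and the scene stay as the last step left them, time stands still between calls to the robot, and variables do not carry over. Pictures are saved under pics/ and viewed, at most 10 in all, crops included, and the job is handed in when it is done.

Besides the shell and the picture viewer there is one more tool, called by a JSON object that holds its "method" and its "body", one argument or row to a line. move_arm: Moves the arm, as the interface text tells. Its arguments: {"type":"object","properties":{"commands":{"type":"string"},"squeeze":{"type":"number"}},"required":["commands"]}

```bash
ls; mkdir -p pics; cat > h.py <<'E'
import numpy as np, cv2
from bench import ctrl
def cal(n):
    c=ctrl.calibration(n); R,_=cv2.Rodrigues(np.array(c["rvec"],float)); return np.array(c["mtx"]),float(c["k1"]),R,np.array(c["tvec"],float).ravel()
def ray(n,uv):
    K,k1,R,t=cal(n); p=cv2.undistortPoints(np.array([[uv]],float),K,np.array([k1,0,0,0,0.]))[0,0]
    return -R.T@t, R.T@np.array([p[0],p[1],1])
def onz(n,uv,z):
    o,d=ray(n,uv); return o+d*(z-o[2])/d[2]
def px(n,P):
    K,k1,R,t=cal(n); return cv2.projectPoints(np.array(P,float).reshape(-1,1,3),cv2.Rodrigues(R)[0],t,K,np.array([k1,0,0,0,0.]))[0][:,0]
E
python3 - <<'E'
from h import *
for n in("side","top"):
    im=ctrl.snapshot(n); cv2.imwrite(f"pics/{n}0.png",cv2.resize(im[:,:,::-1],(768,576)))
    np.save(f"pics/{n}0.npy",im)
    K,k1,R,t=cal(n); print(n,K[0,0],k1,-R.T@t,R[2])
s=ctrl.observe();print(s["eef_rot"],s["ft_force"],s["time"],s["opening"])
E
```

```text
pics
side 464.7435105565382 -0.11710153026783164 [0.39421904 0.72923281 0.76011001] [ 0.19454081 -0.74532841 -0.63768286]
top 380.0617904266419 -0.04485072807754085 [ 0.41276747 -0.05277337  0.92022782] [ 0.21168284  0.01768102 -0.97717847]
[[ 9.05685253e-01  4.23950651e-01 -2.60392088e-04]
 [ 4.23950659e-01 -9.05684574e-01  1.13588284e-03]
 [ 2.45725171e-04 -1.13914573e-03 -9.99999321e-01]] [-0.23626794 -0.43678905 -0.03003275] 0.1 0.0854027805382871
```

View pics/top0.png

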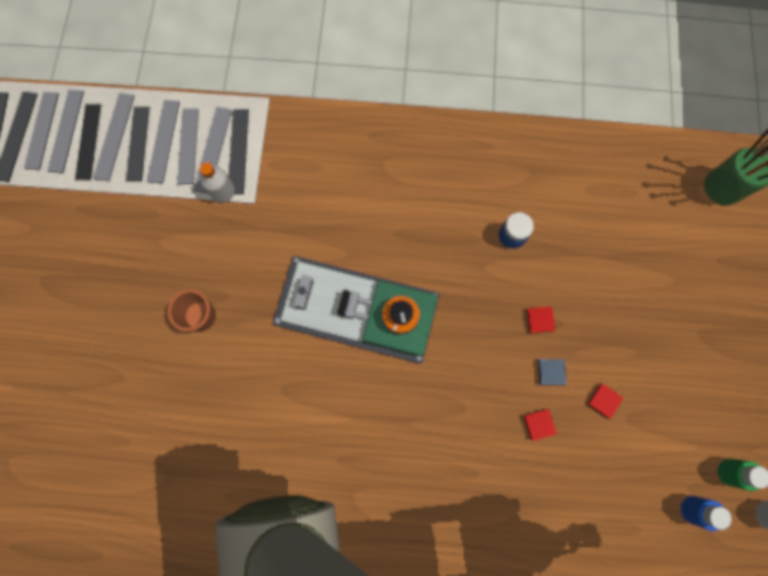

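View pics/side0.png

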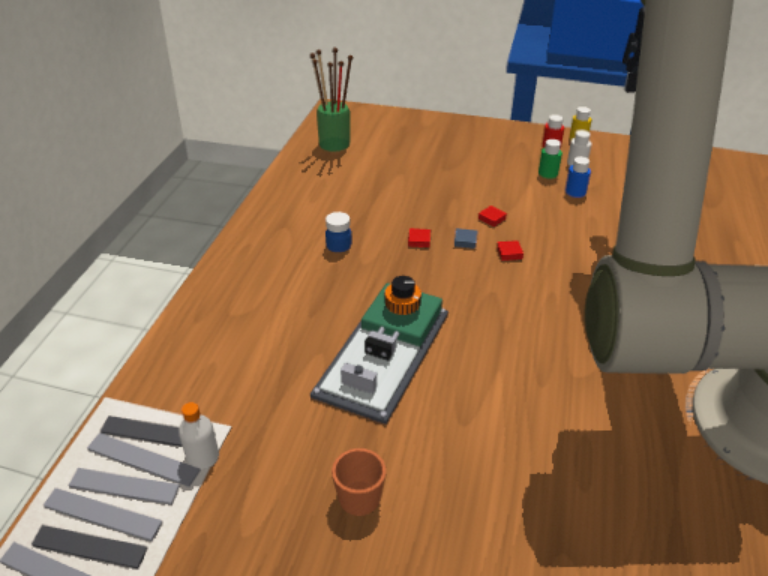

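The top view (768x576) shows the blue-grey tile at (552,372), with red look-alikes at (541,320), (605,401) and (541,424). Only the blue-grey one fits "slate". The clamp has its ring at (401,314), moving jaw at (350,304) and back jaw at (301,291). The side view shows the tile at (466,238) and the ring at (403,295).

```bash
cat > m.py <<'E'
from h import *
def blob(n,im,lo,hi,near,r=40):
    hsv=cv2.cvtColor(im,cv2.COLOR_RGB2HSV); m=cv2.inRange(hsv,lo,hi)
    k=np.zeros_like(m); cv2.circle(k,near,r,255,-1); m&=k
    cs,_=cv2.findContours(m,cv2.RETR_EXTERNAL,cv2.CHAIN_APPROX_NONE); c=max(cs,key=cv2.contourArea)
    return m,c
E
python3 - <<'E'
from m import *
T=np.load("pics/top0.npy");S=np.load("pics/side0.npy")
for n,im,p in(("top",T,(368,248)),("side",S,(310,159))):
    print(cv2.cvtColor(im,cv2.COLOR_RGB2HSV)[p[1],p[0]])
    m,c=blob(n,im,(95,40,30),(125,200,200),p,18)
    W=np.array([onz(n,q[0].astype(float),.014)[:2] for q in c],np.float32)
    print(n,"tile area",cv2.contourArea(c),cv2.minAreaRect(c)); print(cv2.minAreaRect(W*1000))
for n,im,p in(("top",T,(267,209)),("side",S,(268,205))):
    m,c=blob(n,im,(50,80,30),(85,255,255),p,45)
    W=np.array([onz(n,q[0].astype(float),.035)[:2] for q in c],np.float32)
    print(n,"housing",cv2.minAreaRect(W*1000))
    m,c=blob(n,im,(5,150,100),(20,255,255),p,24)
    W=np.array([onz(n,q[0].astype(float),.067 if n=="top" else .06)[:2] for q in c],np.float32)
    print(n,"ring",cv2.minEnclosingCircle(W*1000),cv2.fitEllipse(W*1000))
    # white-ish bed
a=cv2.resize(T[160:250,170:300,::-1],None,fx=6,fy=6,interpolation=cv2.INTER_CUBIC)[:, :]
b=cv2.resize(T[195:290,340:425,::-1],None,fx=5,fy=5,interpolation=cv2.INTER_CUBIC)
cv2.imwrite("pics/clampcrop.png",a);cv2.imwrite("pics/tilecrop.png",b);print(a.shape,b.shape)
E
```

```text
[105  56 118]
top tile area 202.0 ((367.5, 248.0), (14.0, 15.0), 90.0)
((491.987548828125, -318.969970703125), (33.011024475097656, 37.107364654541016), 4.550597667694092)
[106  67 114]
side tile area 127.0 ((309.8902587890625, 158.48782348632812), (13.141352653503418, 11.374448776245117), 6.340191841125488)
((494.2341003417969, -313.3081359863281), (35.71282196044922, 53.59749984741211), 4.436404228210449)
top housing ((555.6035766601562, -72.14419555664062), (95.29326629638672, 99.27031707763672), 80.12967681884766)
top ring ((556.1956787109375, -71.8168716430664), 28.494112014770508) ((556.5909423828125, -72.07183837890625), (50.770076751708984, 51.63328552246094), 161.32408142089844)
side housing ((555.6333618164062, -62.34523010253906), (112.84072875976562, 103.5794906616211), 80.146484375)
side ring ((565.7097778320312, -73.83256530761719), 57.62330627441406) ((563.9015502929688, -82.30471801757812), (77.24278259277344, 105.94580078125), 147.95660400390625)
(540, 780, 3) (475, 425, 3)
```

View pics/clampcrop.png

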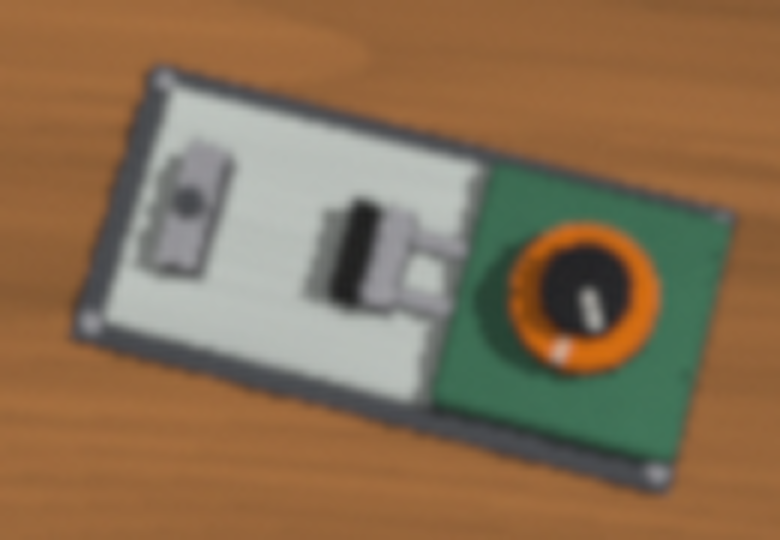

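View pics/tilecrop.png

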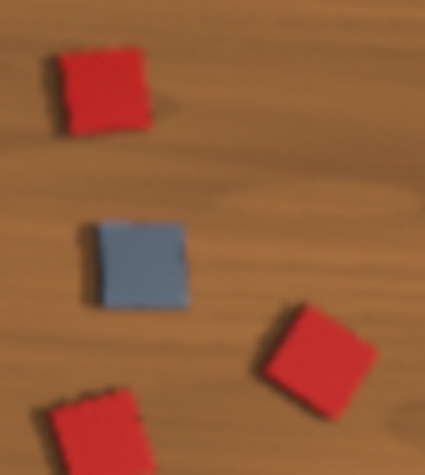

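The crops confirm it: the slate tile is the only blue-grey one (crop (143,265)), with three red ones around it. In the clamp crop the jaws are at (187,207) and (360,255), and the ring centre is at (585,298).

```bash
python3 - <<'E'
from m import *
T=np.load("pics/top0.npy")
U=cv2.resize(T,None,fx=8,fy=8,interpolation=cv2.INTER_CUBIC).astype(int)
x0,y0,x1,y1=[v*8 for v in(350,230,388,266)]
c=U[y0:y1,x0:x1]; m=((c[...,2]-c[...,0])>-5).astype(np.uint8)*255
# exclude dark side
bright=(c.sum(2)>240).astype(np.uint8)*255
for mm,l in((m,"all"),(m&bright,"bright")):
    cs,_=cv2.findContours(mm,cv2.RETR_EXTERNAL,cv2.CHAIN_APPROX_NONE); k=max(cs,key=cv2.contourArea)[:,0].astype(float)
    q=(k+[x0,y0]+.5)/8-.5
    W=np.array([onz("top",p,.014)[:2] for p in q],np.float32)*1000
    print(l,cv2.minAreaRect(W),cv2.minAreaRect(q.astype(np.float32)))
y=np.array([np.cos(np.radians(80.13)),np.sin(np.radians(80.13)),0]);x=np.array([y[1],-y[0],0])
def cp(c,z): return onz("top",((c[0]+.5)/6+170-.5,(c[1]+.5)/6+160-.5),z)
h=np.array([.5556,-.0721,0]);o=h+.085*y
def loc(P): d=(P-o);return np.round([d@x*1000,d@y*1000],1)
for nm,c,z in[("boltTL",(165,78),.008),("boltBL",(92,322),.008),("boltTR",(725,213),.008),("boltBR",(658,473),.008),("bedgreenT",(488,165),.035),("greenB",(430,403),.035),("hTR",(733,222),.035),("hBR",(672,458),.035),
 ("mjaw top far",(365,200),.042),("mjaw near",(330,300),.042),("mjawface far R",(382,205),.042),("bjaw inner top",(237,155),.051),("bjaw inner bot",(195,277),.051),("ring",(584,299),.067),("knob",(585,288),.087)]:
    print(nm,loc(cp(c,z)))
print("o",o,"bed",o+.039*y, ctrl.tips_ahead)
E
```

```text
all ((492.84637451171875, -318.9609375), (38.588619232177734, 40.83850860595703), 4.06252384185791) ((367.6239013671875, 247.56723022460938), (16.52771759033203, 17.388410568237305), 88.91908264160156)
bright ((492.94903564453125, -319.76275634765625), (38.60251998901367, 39.47614288330078), 4.544788837432861) ((367.9053955078125, 247.56100463867188), (16.95545196533203, 16.43472671508789), 87.20729064941406)
boltTL [ 55.8 105.7]
boltBL [-49.6 105.4]
boltTR [  59.1 -131.8]
boltBR [ -50.6 -130.7]
bedgreenT [ 48.1 -34.8]
greenB [-49.4 -37.1]
hTR [  50.4 -134.5]
hBR [ -46.3 -133.4]
mjaw top far [20.7  8. ]
mjaw near [-21.2  10.6]
mjawface far R [20.4  1. ]
bjaw inner top [23.6 60.3]
bjaw inner bot [-27.   62.6]
ring [  0.1 -85.2]
knob [  0.8 -84.7]
o [0.57017013 0.01164193 0.        ] bed [0.57685525 0.0500647  0.        ] 0.008
```

```bash
cat > go.py <<'E'
import sys
from h import *
from scipy.spatial.transform import Rotation as Ro
def go(x,y,z,yawy):
    s=ctrl.observe();R=np.array(s["eef_rot"]);a=np.radians(yawy)
    Y=np.array([np.cos(a),np.sin(a),0]);Z=np.array([0,0,-1.]);G=np.c_[np.cross(Y,Z),Y,Z]
    print("rotvec",np.round(Ro.from_matrix(R.T@G).as_rotvec(),4),"shift cm",np.round(R.T@(np.array([x,y,z])-s["eef_pos"])*100,2),"t",s["time"],"F",np.round(s["ft_force"],2),"M",np.round(s["torque"],3),"op",s["opening"],"j",np.round(s["joints"],2))
if __name__=="__main__": go(*map(float,sys.argv[1:]))
E
python3 go.py .493 -.3193 .06 -85.5
```

```text
rotvec [-0.0012 -0.      0.3593] shift cm [31.11 -2.64 17.89] t 0.1 F [-0.24 -0.44 -0.03] M [-0.011  0.01   0.03 ] op 0.0854027805382871 j [-1.36  0.31  1.5  -0.    1.33 -0.22]
```

{"method": "move_arm", "body": {
  "commands": "-0.001 0 0.12 5 0 0 0.75; -0.001 0 0.24 10 -1 1 0.75; -0.001 0 0.359 15 -1.3 4 0.75; -0.001 0 0.359 20 -2 8 0.75; -0.001 0 0.359 24 -2.3 11 0.75; -0.001 0 0.359 28 -2.5 14 0.75; -0.001 0 0.359 31.1 -2.6 16 0.75; -0.001 0 0.359 31.1 -2.6 17.9 0.75; -0.001 0 0.359 31.1 -2.6 17.9 0.75; -0.001 0 0.359 31.1 -2.6 17.9 0.75",
  "squeeze": 30
}}

```text
time: 1.1
eef_pos: [0.4929, -0.3204, 0.0607]
eef_rot: [[0.997, 0.079, -0.0], [0.079, -0.997, -0.001], [-0.0, 0.001, -1.0]]
ft_force: [-0.1, -0.3, 0.3]
opening: 0.0642
finger_force: 0.0
```

```bash
python3 go.py .493 -.3193 .008 -85.5
```

```text
rotvec [0.0008 0.0002 0.0003] shift cm [ 0.02 -0.11  5.27] t 1.1 F [-0.1  -0.27  0.28] M [-0.061  0.014 -0.018] op 0.06420115971895556 j [-0.78  0.64  1.5  -0.    1.    0.72]
```

{"method": "move_arm", "body": {
  "commands": "0.001 0 0 0 -0.1 2.5 0.75; 0.001 0 0 0 -0.1 4.2 0.75; 0.001 0 0 0 -0.1 5.05 0.75; 0.001 0 0 0 -0.1 5.05 0.75; 0.001 0 0 0 -0.1 5.05 0.4; 0.001 0 0 0 -0.1 5.05 0.2; 0.001 0 0 0 -0.1 5.05 0.2; 0.001 0 0 0 -0.1 5.05 0.2; 0.001 0 0 0 -0.1 5.05 0.2; 0.001 0 0 0 -0.1 5.05 0.2",
  "squeeze": 30
}}

```text
time: 2.1
eef_pos: [0.4936, -0.32, 0.0114]
eef_rot: [[0.997, 0.079, 0.002], [0.079, -0.997, -0.002], [0.002, 0.002, -1.0]]
ft_force: [-1.6, -0.7, 6.5]
opening: 0.0392
finger_force: 30.8
```

{"method": "move_arm", "body": {
  "commands": "0 0 0 0 0 -1 0.2; 0 0 0 0 0 -4 0.2; 0 0 0 0 0 -8 0.2; 0 0 0 0 0 -12 0.2; 0 0 0 0 0 -13 0.2; 0 0 0 0 0 -13 0.2"
}}

```text
time: 2.7
eef_pos: [0.4936, -0.3195, 0.1418]
eef_rot: [[0.997, 0.079, 0.003], [0.079, -0.997, -0.002], [0.003, 0.003, -1.0]]
ft_force: [-0.3, 0.2, -0.2]
opening: 0.0393
finger_force: 30.5
```

```bash
python3 go.py .5765 .0481 .142 -9.9
```

```text
rotvec [ 4.000e-03 -5.000e-04 -1.319e+00] shift cm [ 11.16 -35.99  -0.08] t 2.7 F [-0.29  0.23 -0.22] M [-0.007 -0.015 -0.018] op 0.03934912078265257 j [-0.77  0.54  1.43  0.    1.17  0.72]
```

{"method": "move_arm", "body": {
  "commands": "0 0 -0.14 1.2 -4 -0.1 0.2; 0 0 -0.28 2.4 -8 -0.1 0.2; 0 0 -0.42 3.6 -12 -0.1 0.2; 0.001 0 -0.56 4.8 -16 -0.1 0.2; 0.001 0 -0.7 6 -20 -0.1 0.2; 0.002 0 -0.84 7.2 -24 -0.1 0.2; 0.002 0 -0.98 8.5 -28 -0.1 0.2; 0.003 0 -1.12 9.8 -32 -0.1 0.2; 0.004 0 -1.26 11.2 -36 -0.1 0.2; 0.004 -0.0005 -1.319 11.2 -36 -0.1 0.2"
}}

```text
time: 3.7
eef_pos: [0.576, 0.053, 0.1389]
eef_rot: [[0.163, 0.987, -0.006], [0.987, -0.163, 0.004], [0.003, -0.006, -1.0]]
ft_force: [-2.2, -0.7, -0.6]
opening: 0.039
finger_force: 30.6
```

{"method": "move_arm", "body": {
  "commands": "0 0 0 0 0 2.5 0.2; 0 0 0 0 0 5 0.2; 0 0 0 0 0 6 0.2; 0 0 0 0 0 6 0.2; 0 0 0 0 0 6 0.2"
}}

```text
time: 4.2
eef_pos: [0.5765, 0.0486, 0.0812]
eef_rot: [[0.172, 0.985, -0.002], [0.985, -0.172, 0.002], [0.002, -0.003, -1.0]]
ft_force: [-0.2, -0.1, -0.7]
opening: 0.0391
finger_force: 30.5
```

```bash
python3 go.py .5765 .0481 .0265 -9.9; python3 - <<'E'
from h import *
T=ctrl.snapshot("top");S=ctrl.snapshot("side")
a=cv2.resize(T[160:250,170:300,::-1],None,fx=5,fy=5,interpolation=cv2.INTER_CUBIC)
b=cv2.resize(S[170:280,200:305,::-1],None,fx=4.09,fy=4.09,interpolation=cv2.INTER_CUBIC)
b=cv2.resize(b,(400,450)); cv2.imwrite("pics/over.png",np.hstack([cv2.resize(a,(400,450)) if 0 else a[:, 0:400],b]))
E
```

```text
rotvec [-0.0028 -0.002  -0.0004] shift cm [-0.06  0.03  5.47] t 4.2 F [-0.21 -0.06 -0.68] M [ 0.006 -0.031 -0.008] op 0.03913629681669244 j [-0.12  0.59  1.51  0.    1.04  0.05]
```

View pics/over.png

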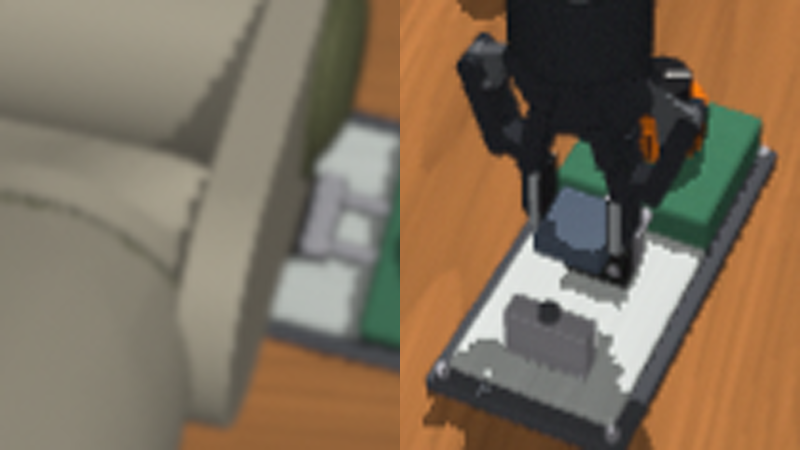

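The right half of the picture (side view) shows the tile held level, at about (580,230), over the gap; the back jaw is at (550,335). Lowering it now.

{"method": "move_arm", "body": {
  "commands": "-0.001 0 0 -0.05 0 2 0.2; -0.002 -0.001 0 -0.05 0 3.5 0.2; -0.003 -0.002 0 -0.05 0 4.5 0.2; -0.003 -0.002 0 -0.05 0 5 0.2; -0.003 -0.002 0 -0.05 0 5.2 0.2; -0.003 -0.002 0 -0.05 0 5.2 0.2"
}}

```text
time: 4.9
eef_pos: [0.5763, 0.0483, 0.0292]
eef_rot: [[0.172, 0.985, 0.001], [0.985, -0.172, -0.0], [0.0, 0.001, -1.0]]
ft_force: [0.3, -0.3, -0.6]
opening: 0.0391
finger_force: 30.6
```

{"method": "move_arm", "body": {
  "commands": "0 0 0 0 0 0.1 0.2; 0 0 0 0 0 0.15 0.2; 0 0 0 0 0 0.2 0.2; 0 0 0 0 0 0.2 0.2"
}}

```text
time: 5.3
eef_pos: [0.5761, 0.0483, 0.0269]
eef_rot: [[0.172, 0.985, 0.0], [0.985, -0.172, -0.0], [-0.0, 0.0, -1.0]]
ft_force: [-0.1, -0.4, -0.6]
opening: 0.0389
finger_force: 30.6
```

{"method": "move_arm", "body": {
  "commands": "0 0 0 0 0 0.05 0.2; 0 0 0 0 0 0.05 0.2"
}}

```text
time: 5.5
eef_pos: [0.5761, 0.0483, 0.0264]
eef_rot: [[0.172, 0.985, 0.0], [0.985, -0.172, -0.0], [-0.0, 0.0, -1.0]]
ft_force: [0.3, -0.5, 0.4]
opening: 0.0387
finger_force: 30.6
```

{"method": "move_arm", "body": {
  "commands": "0 0 0 0 0 0 0.55; 0 0 0 0 0 0 0.75; 0 0 0 0 0 0 0.75; 0 0 0 0 0 0 0.75; 0 0 0 0 0 -2 0.75; 0 0 0 0 0 -6 0.75; 0 0 0 0 0 -11 0.75; 0 0 0 0 0 -13 0.75; 0 0 0 0 0 -13 0.75"
}}

```text
time: 6.4
eef_pos: [0.5774, 0.0482, 0.1597]
eef_rot: [[0.172, 0.985, 0.006], [0.985, -0.172, -0.001], [0.0, 0.006, -1.0]]
ft_force: [-0.4, -0.4, 0.1]
opening: 0.0641
finger_force: 0.0
```

```bash
python3 go.py .5562 -.0721 .16 60; python3 - <<'E'
from h import *
S=ctrl.snapshot("side"); np.save("pics/s2.npy",S)
b=cv2.resize(S[170:280,200:305,::-1],None,fx=5,fy=5,interpolation=cv2.INTER_CUBIC)
cv2.imwrite("pics/placed.png",b)
E
```

```text
rotvec [ 0.0057  0.0036 -1.2201] shift cm [-12.22  -0.02  -0.03] t 6.4 F [-0.43 -0.36  0.1 ] M [-0.009  0.05   0.015] op 0.06408953392281573 j [-0.12  0.5   1.44 -0.    1.19  0.05]
```

View pics/placed.png

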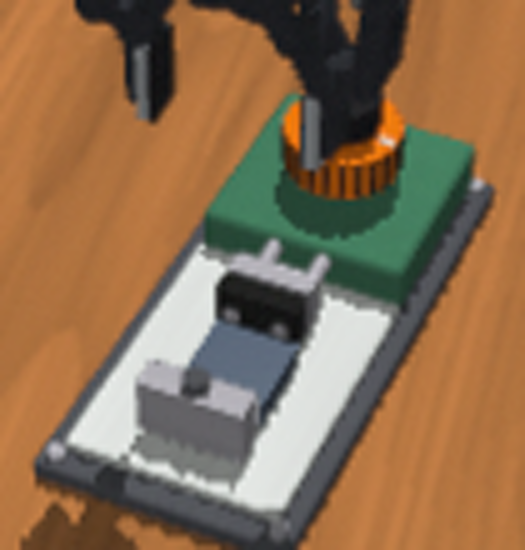

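The tile lies flat between the jaws at (245,365) in the crop, with gaps on both sides. Next, the ring.

```bash
python3 go.py .5562 -.0721 .16 30
```

```text
rotvec [ 0.0021  0.0007 -0.6966] shift cm [-12.21   0.08  -0.28] t 6.45 F [-0.55 -0.47 -0.91] M [-0.006  0.007  0.019] op 0.06432074223525876 j [-0.12  0.5   1.45 -0.    1.19  0.05]
```

{"method": "move_arm", "body": {
  "commands": "0 0 -0.14 -3 0 0 0.9; 0 0 -0.28 -7 0 -0.2 0.9; 0 0 -0.42 -11 0 -0.2 0.9; 0.001 0 -0.56 -12.2 0.1 -0.2 0.9; 0.002 0 -0.697 -12.2 0.1 -0.2 0.9; 0.002 0.001 -0.697 -12.2 0.1 -0.2 0.9; 0.002 0.001 -0.697 -12.2 0.1 -0.2 0.9; 0.002 0.001 -0.697 -12.2 0.1 -0.2 0.9"
}}

```text
time: 7.25
eef_pos: [0.5559, -0.0716, 0.1577]
eef_rot: [[-0.499, 0.867, -0.003], [0.867, 0.499, 0.001], [0.002, -0.002, -1.0]]
ft_force: [0.1, 0.1, 0.2]
opening: 0.0767
finger_force: 0.0
```

```bash
python3 go.py .5562 -.0721 .047 30
```

```text
rotvec [-0.0022 -0.0024 -0.0017] shift cm [-0.09  0.03 11.07] t 7.25 F [0.06 0.12 0.23] M [-0.002 -0.055 -0.016] op 0.07671166382239991 j [-0.34  0.47  1.5  -0.    1.18 -0.86]
```

{"method": "move_arm", "body": {
  "commands": "-0.002 -0.002 0 -0.05 0.03 4 0.9; -0.002 -0.002 0 -0.05 0.03 7 0.9; -0.002 -0.002 0 -0.05 0.03 9.5 0.9; -0.002 -0.002 0 -0.05 0.03 10.5 0.9; -0.002 -0.002 0 -0.05 0.03 11.05 0.9; -0.002 -0.002 0 -0.05 0.03 11.05 0.9; -0.002 -0.002 0 -0.05 0.03 11.05 0.9"
}}

```text
time: 7.95
eef_pos: [0.557, -0.0724, 0.0489]
eef_rot: [[-0.5, 0.866, 0.002], [0.866, 0.5, -0.001], [-0.002, 0.002, -1.0]]
ft_force: [-0.9, 0.2, -0.1]
opening: 0.077
finger_force: 0.0
```

{"method": "move_arm", "body": {
  "commands": "0 0 0 0 0 0 0.7; 0 0 0 0 0 0 0.55; 0 0 0 0 0 0 0.5; 0 0 0 0 0 0 0.5; 0 0 0 0 0 0 0.5; 0 0 0 0 0 0 0.5",
  "squeeze": 25
}}

```text
time: 8.55
eef_pos: [0.5579, -0.0718, 0.0494]
eef_rot: [[-0.5, 0.866, 0.005], [0.866, 0.5, -0.0], [-0.003, 0.005, -1.0]]
ft_force: [4.5, 4.7, 4.0]
opening: 0.0553
finger_force: 27.3
```

```bash
cat > st.py <<'E'
from h import *
s=ctrl.observe();R=np.array(s["eef_rot"])
print("t",s["time"],"p",np.round(np.array(s["eef_pos"])*1000,1),"yaw",round(float(np.arctan2(R[1,1],R[0,1])),4),"Fw",np.round(s["ft_force"],2),"Ftool",np.round(R.T@s["ft_force"],2),"M",np.round(s["torque"],3),"op",round(s["opening"]*1000,2),"ff",s["finger_force"],"j6",round(s["joints"][5],3),"t6",np.round(s["joint_torque"][5],3))
E
python3 st.py
```

```text
t 8.55 p [557.9 -71.8  49.4] yaw 0.5238 Fw [4.51 4.7  3.97] Ftool [ 1.8   6.27 -3.94] M [ 0.884 -0.865  0.102] op 55.34 ff 27.319897413253784 j6 -0.862 t6 0.1
```

{"method": "move_arm", "body": {
  "commands": "0 0 0 0 0.05 0 0.5; 0 0 0 0 0.1 0 0.5; 0 0 0 0 0.1 0 0.5; 0 0 0 0 0.1 0 0.5",
  "squeeze": 60
}}

```text
time: 8.95
eef_pos: [0.558, -0.0717, 0.0496]
eef_rot: [[-0.5, 0.866, 0.003], [0.866, 0.5, -0.001], [-0.002, 0.003, -1.0]]
ft_force: [-2.4, 2.0, 8.9]
opening: 0.0542
finger_force: 61.9
```

```bash
python3 st.py
```

```text
t 8.95 p [558.  -71.7  49.6] yaw 0.5241 Fw [-2.39  2.01  8.86] Ftool [ 2.92 -1.04 -8.87] M [0.425 0.133 0.152] op 54.23 ff 61.90376400947571 j6 -0.861 t6 0.116
```

{"method": "move_arm", "body": {
  "commands": "0 0 0.04 0 0 0 0.5; 0 0 0.08 0 0 0 0.5; 0 0 0.12 0 0 0 0.5; 0 0 0.16 0 0 0 0.5; 0 0 0.2 0 0 0 0.5; 0 0 0.24 0 0 0 0.5"
}}

```text
time: 9.55
eef_pos: [0.5583, -0.0716, 0.0496]
eef_rot: [[-0.279, 0.96, 0.004], [0.96, 0.279, -0.001], [-0.002, 0.004, -1.0]]
ft_force: [0.0, 3.1, 7.9]
opening: 0.0541
finger_force: 61.7
```

```bash
python3 st.py
```

```text
t 9.55 p [558.3 -71.6  49.6] yaw 0.2829 Fw [0.01 3.11 7.93] Ftool [ 2.97  0.91 -7.93] M [ 0.473 -0.219  0.222] op 54.07 ff 61.69858932495117 j6 -0.619 t6 -0.276
```

{"method": "move_arm", "body": {
  "commands": "0 0 0.04 0 0 0 0.5; 0 0 0.08 0 0 0 0.5; 0 0 0.12 0 0 0 0.5; 0 0 0.16 0 0 0 0.5; 0 0 0.2 0 0 0 0.5"
}}

```text
time: 10.05
eef_pos: [0.5585, -0.0716, 0.0496]
eef_rot: [[-0.083, 0.997, 0.005], [0.997, 0.083, -0.001], [-0.001, 0.005, -1.0]]
ft_force: [1.1, 2.8, 6.5]
opening: 0.0546
finger_force: 61.6
```

```bash
python3 st.py
```

```text
t 10.05 p [558.5 -71.6  49.6] yaw 0.0829 Fw [1.13 2.8  6.53] Ftool [ 2.69  1.39 -6.53] M [ 0.51  -0.343  0.262] op 54.56 ff 61.59964442253113 j6 -0.419 t6 -0.275
```

{"method": "move_arm", "body": {
  "commands": "0 0 0.04 0 0 0 0.5; 0 0 0.08 0 0 0 0.5; 0 0 0.12 0 0 0 0.5; 0 0 0.16 0 0 0 0.5; 0 0 0.2 0 0 0 0.5; 0 0 0.24 0 0 0 0.5; 0 0 0.28 0 0 0 0.5"
}}

```text
time: 10.75
eef_pos: [0.5588, -0.0716, 0.0496]
eef_rot: [[0.196, 0.981, 0.005], [0.981, -0.196, -0.001], [0.0, 0.006, -1.0]]
ft_force: [2.3, 3.0, 6.8]
opening: 0.0544
finger_force: 61.8
```

```bash
python3 st.py
```

```text
t 10.75 p [558.8 -71.6  49.6] yaw -0.1972 Fw [2.33 3.   6.78] Ftool [ 3.4   1.74 -6.77] M [ 0.472 -0.588  0.247] op 54.4 ff 61.76614165306091 j6 -0.139 t6 -0.27
```

{"method": "move_arm", "body": {
  "commands": "0 0 0.04 0 0 0 0.5; 0 0 0.08 0 0 0 0.5"
}}

```text
time: 10.95
eef_pos: [0.5589, -0.0717, 0.0496]
eef_rot: [[0.274, 0.962, 0.006], [0.962, -0.274, -0.001], [0.001, 0.006, -1.0]]
ft_force: [4.3, 3.2, 6.1]
opening: 0.0546
finger_force: 61.8
```

```bash
python3 st.py; python3 - <<'E'
from h import *
S=ctrl.snapshot("side")
b=cv2.resize(S[170:280,200:305,::-1],None,fx=5,fy=5,interpolation=cv2.INTER_CUBIC)
cv2.imwrite("pics/turn1.png",b)
E
```

```text
t 10.95 p [558.9 -71.7  49.6] yaw -0.2772 Fw [4.29 3.16 6.11] Ftool [ 4.22  3.3  -6.09] M [ 0.464 -0.609  0.283] op 54.57 ff 61.841686964035034 j6 -0.059 t6 -0.27
```

View pics/turn1.png

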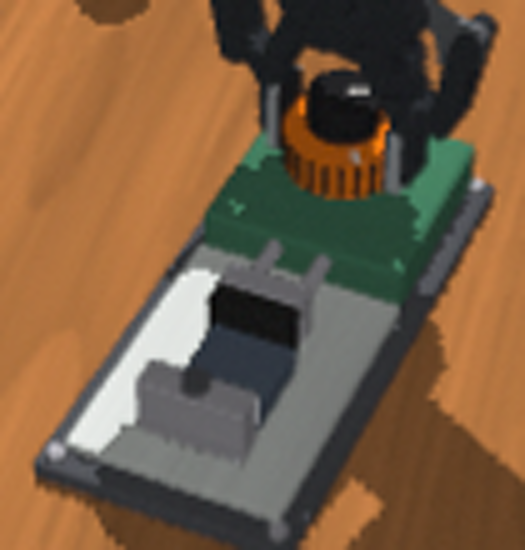

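The jaw's black face (255,310) is advancing on the tile, the fingers are on the ring, and the knob pointer at (360,90) is free. I'll continue in small steps.

{"method": "move_arm", "body": {
  "commands": "0 0 0.04 0 0 0 0.5; 0 0 0.08 0 0 0 0.5; 0 0 0.12 0 0 0 0.5"
}}

```text
time: 11.3
eef_pos: [0.5591, -0.0717, 0.0496]
eef_rot: [[0.387, 0.922, 0.006], [0.922, -0.387, -0.001], [0.001, 0.006, -1.0]]
ft_force: [4.3, 2.8, 5.3]
opening: 0.0541
finger_force: 62.0
```

```bash
python3 st.py
```

```text
t 11.3 p [559.1 -71.7  49.6] yaw -0.3972 Fw [4.26 2.82 5.33] Ftool [ 4.25  2.87 -5.31] M [ 0.444 -0.743  0.269] op 54.11 ff 61.95687174797058 j6 0.061 t6 -0.27
```

{"method": "move_arm", "body": {
  "commands": "0 0 0.04 0 0 0 0.5; 0 0 0.08 0 0 0 0.5"
}}

```text
time: 11.5
eef_pos: [0.5592, -0.0718, 0.0496]
eef_rot: [[0.459, 0.888, 0.006], [0.888, -0.459, -0.001], [0.002, 0.006, -1.0]]
ft_force: [5.5, 2.7, 5.2]
opening: 0.0545
finger_force: 62.0
```

```bash
python3 st.py
```

```text
t 11.5 p [559.2 -71.8  49.6] yaw -0.4773 Fw [5.48 2.66 5.16] Ftool [ 4.89  3.68 -5.13] M [ 0.347 -0.846  0.284] op 54.49 ff 62.03038215637207 j6 0.141 t6 -0.269
```

{"method": "move_arm", "body": {
  "commands": "0 0 0.04 0.04 0.03 0 0.5; 0 0 0.08 0.06 0.05 0 0.5"
}}

```text
time: 11.7
eef_pos: [0.5593, -0.0718, 0.0496]
eef_rot: [[0.529, 0.849, 0.005], [0.849, -0.529, -0.002], [0.001, 0.005, -1.0]]
ft_force: [0.2, 0.0, 7.6]
opening: 0.0545
finger_force: 62.2
```

```bash
python3 st.py
```

```text
t 11.7 p [559.3 -71.8  49.6] yaw -0.557 Fw [0.19 0.04 7.64] Ftool [ 0.14  0.18 -7.64] M [-0.134 -0.1    0.251] op 54.47 ff 62.193063497543335 j6 0.222 t6 -0.275
```

{"method": "move_arm", "body": {
  "commands": "0 0 0.04 0 0 0 0.5; 0 0 0.08 0 0 0 0.5"
}}

```text
time: 11.9
eef_pos: [0.5594, -0.0718, 0.0496]
eef_rot: [[0.595, 0.804, 0.005], [0.804, -0.595, -0.002], [0.002, 0.005, -1.0]]
ft_force: [1.2, 0.3, 6.7]
opening: 0.0542
finger_force: 62.2
```

```bash
python3 st.py
```

```text
t 11.9 p [559.4 -71.8  49.6] yaw -0.6371 Fw [1.25 0.25 6.68] Ftool [ 0.96  0.89 -6.68] M [-0.074 -0.275  0.233] op 54.2 ff 62.15424299240112 j6 0.302 t6 -0.272
```

Lateral forces are nulled and the ring is still running free at 1.16 rad.

{"method": "move_arm", "body": {
  "commands": "0 0 0.04 0 0 0 0.5; 0 0 0.08 0 0 0 0.5"
}}

```text
time: 12.1
eef_pos: [0.5594, -0.0719, 0.0496]
eef_rot: [[0.657, 0.754, 0.005], [0.754, -0.657, -0.002], [0.002, 0.005, -1.0]]
ft_force: [2.2, 0.3, 6.1]
opening: 0.0542
finger_force: 62.1
```

```bash
python3 st.py
```

```text
t 12.1 p [559.4 -71.9  49.6] yaw -0.7171 Fw [2.23 0.25 6.14] Ftool [ 1.67  1.55 -6.13] M [-0.146 -0.381  0.27 ] op 54.22 ff 62.10037708282471 j6 0.382 t6 -0.256
```

{"method": "move_arm", "body": {
  "commands": "0 0 0.04 0 0 0 0.5; 0 0 0.08 0 0 0 0.5"
}}

```text
time: 12.3
eef_pos: [0.5595, -0.072, 0.0496]
eef_rot: [[0.715, 0.699, 0.005], [0.699, -0.715, -0.002], [0.002, 0.005, -1.0]]
ft_force: [2.0, -0.6, 5.5]
opening: 0.0543
finger_force: 62.1
```

```bash
python3 st.py
```

```text
t 12.3 p [559.5 -72.   49.6] yaw -0.797 Fw [ 2.03 -0.58  5.53] Ftool [ 1.06  1.86 -5.52] M [-0.188 -0.42   0.346] op 54.25 ff 62.05832362174988 j6 0.462 t6 -0.201
```

Contact is felt: torque is up about 0.07 N m (≈7 N), and the slope of 0.69 N m/rad matches the expected 0.7. Another 0.07 rad should give about 12 N.

{"method": "move_arm", "body": {
  "commands": "0 0 0.03 0 0 0 0.5; 0 0 0.05 0 0 0 0.5; 0 0 0.07 0 0 0 0.5"
}}

```text
time: 12.6
eef_pos: [0.5595, -0.072, 0.0496]
eef_rot: [[0.762, 0.648, 0.005], [0.648, -0.762, -0.002], [0.003, 0.005, -1.0]]
ft_force: [3.7, -0.0, 5.6]
opening: 0.0543
finger_force: 62.0
```

```bash
python3 st.py
```

```text
t 12.6 p [559.5 -72.   49.6] yaw -0.866 Fw [ 3.73 -0.02  5.56] Ftool [ 2.84  2.46 -5.54] M [-0.145 -0.45   0.381] op 54.34 ff 62.0185124874115 j6 0.531 t6 0.116
```

Torque has risen about 0.125 N m, which is roughly 12 N. Releasing and lifting straight up.

{"method": "move_arm", "body": {
  "commands": "0 0 0 0 0 0 0.75; 0 0 0 0 0 0 0.9; 0 0 0 0 0 0 0.9; 0 0 0 0 0 0 0.9; 0 0 0 0 0 -2 0.9; 0 0 0 0 0 -5 0.9; 0 0 0 0 0 -9 0.9; 0 0 0 0 0 -13 0.9; 0 0 0 0 0 -16 0.9; 0 0 0 0 0 -18 0.9"
}}

```text
time: 13.6
eef_pos: [0.5581, -0.0715, 0.2304]
eef_rot: [[0.762, 0.648, 0.003], [0.648, -0.762, -0.001], [0.002, 0.003, -1.0]]
ft_force: [0.4, 1.0, 0.1]
opening: 0.0771
finger_force: 0.0
```

```bash
python3 go.py .35 -.3 .24 -49
```

```text
rotvec [ 0.0029 -0.0018 -0.0107] shift cm [-30.65   3.92  -1.01] t 13.6 F [0.36 0.95 0.07] M [-0.018  0.006  0.011] op 0.07710055665047716 j [-0.34  0.4   1.4   0.    1.34  0.53]
```

{"method": "move_arm", "body": {
  "commands": "0 0 0 -4 0.5 -1 0.9; 0 0 0 -8 1 -1 0.9; 0 0 0 -12 1.5 -1 0.9; 0 0 0 -16 2 -1 0.9; 0 0 0 -20 2.5 -1 0.9; 0 0 0 -24 3 -1 0.9; 0 0 0 -28 3.5 -1 0.9; 0 0 0 -30 4 -1 0.9; 0 0 0 -30 4 -1 0.9; 0 0 0 -30 4 -1 0.9"
}}

```text
time: 14.6
eef_pos: [0.3553, -0.296, 0.2377]
eef_rot: [[0.762, 0.647, 0.001], [0.647, -0.762, 0.0], [0.001, 0.0, -1.0]]
ft_force: [0.1, 0.2, 0.2]
opening: 0.077
finger_force: 0.0
```

```bash
python3 - <<'E'
from h import *
T=ctrl.snapshot("top");S=ctrl.snapshot("side")
a=cv2.resize(T[160:250,170:300,::-1],(390,270),interpolation=cv2.INTER_CUBIC)
a2=cv2.resize(T[:,:,::-1],(390,292))
b=cv2.resize(S[170:280,200:305,::-1],(400,562),interpolation=cv2.INTER_CUBIC)
cv2.imwrite("pics/final.png",np.hstack([np.vstack([a,a2]),b]))
E
```

```text
(no output)
```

View pics/final.png

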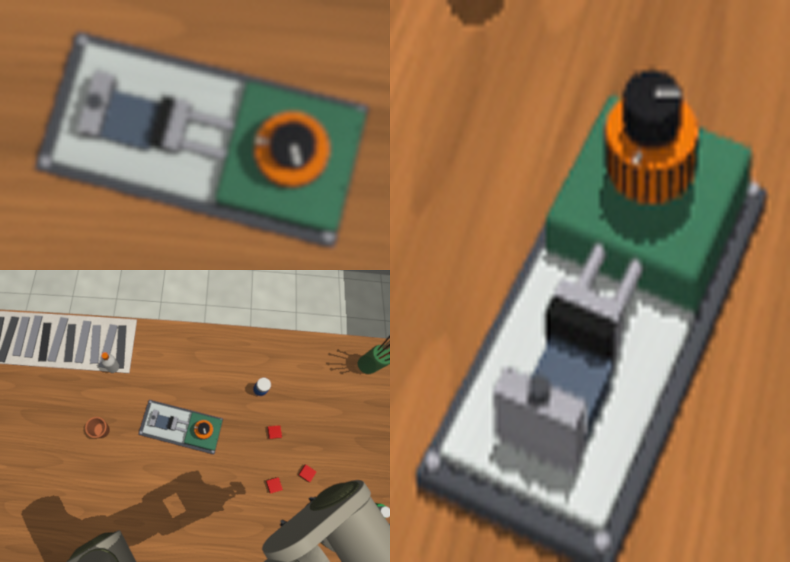

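The tile (top crop (133,120)) sits against both jaws. The knob pointer at (295,155) points the same way as before, and the bystanders are where they were. The arm is clear.

```bash
python3 -c "
from bench import ctrl
print(ctrl.job_done())"
```

```text
the job is handed in; nothing more can be done
None
```

The slate tile lies flat in the clamp and is held at about 12 N, estimated from the torque rise and the ring angle; the inner knob and the other objects look undisturbed, the robot is clear, and the job is handed in at about 15 s.

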